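# Tip the walnuts from the flap tin onto the griddle and switch it on

### The job

Pick up the white flap-fronted tin by its wooden handle, hold its mouth low over the griddle plate and tip it mouth-down to about 50 degrees (60 at the most), holding it there until the flap has swung open and all four walnuts have slid out onto the plate. Then bring the tin level again so that its flap falls shut, and set it down gently, upright and centred on its cork mat. Last, flick the griddle's front toggle switch fully over, away from the robot, without having disturbed the bowl, stopper or basket.

Things in the scene. Friction and masses are not known exactly. Their poses are not given: they have to be found in the camera images.
- caddy_grip (a point): centre of the tin's handle, a wooden bar 66 mm along x, 20 wide along y, 22 high, on two posts; 93 mm above the tin's underside, 33 above the box's top, over its centre. Axes are the tin's: z up when level, +x towards its mouth, which at first faces roughly away from the robot. A grasp closing along y may lean in the x-z plane; grip firmly, or the tin turns about the closing line
- caddy_mouth (a point): the tin's pouring edge: middle of the front edge of its 5 mm thick floor, 56 mm along +x from and 88 mm below the handle's centre; axes as the tin. The mouth above it is 72 mm wide and 50 mm high
- flap (a joint): steel flap closing the mouth, 74 mm wide, 50 mm long, hinged freely along the mouth's top edge; 0 = shut (hangs so by its weight when the tin is level), grows to 1.6 rad swinging outward. With the tin tipped mouth-down it hangs plumb, reaching about 15 mm below the pouring edge at 50 degrees of tip
- griddle_plate (a point): centre of the top of the fixed griddle's black plate, 70 mm above the work surface. Axes: +x roughly away from the robot, z up. Plate 210 mm (x) by 300 (y) inside guards that rise 40 mm at the back and sides, 12 mm at the front (x = -105 mm). In front of it a control ledge, x from -108 to -168 mm, its top 15 mm below the plate
- switch_tip (a point): centre of the 16 mm ball on the end of the black toggle lever (10 mm thick, 42 mm long) standing on the griddle's front ledge. Its pivot lies at x -138, y +100, z -10 mm from the plate's centre (griddle axes); the lever swings in the griddle's x-z plane. The point's axes turn with the lever
- switch (a joint): angle of the toggle: 0 = off, leaning 0.5 rad towards the robot (griddle -x); 1.0 rad = on, leaning 0.5 rad to griddle +x. It needs about 1.5 N at the tip and stays where it is left
- mat_top (a point): centre of the top of the round cork mat, 140 mm across and 8 mm thick, fixed, to the left or the right of the griddle
- walnut0 (a point): centre of walnut 0, an in-shell walnut 30 mm in diameter and 30 mm high, loose inside the tin at the start (hidden from view)
- walnut1 (a point): centre of walnut 1, an in-shell walnut 30 mm in diameter and 30 mm high, loose inside the tin at the start (hidden from view)
- walnut2 (a point): centre of walnut 2, an in-shell walnut 30 mm in diameter and 30 mm high, loose inside the tin at the start (hidden from view)
- walnut3 (a point): centre of walnut 3, an in-shell walnut 30 mm in diameter and 30 mm high, loose inside the tin at the start (hidden from view)
- caddy: the tin: a loose white enamelled closed box 112 mm long (x), 80 wide (y), 60 high (104 with the handle), about 0.3 kg, holding four walnuts; stands on the cork mat at first. Origin at the centre of its underside, axes as the handle's
- basket_mid (a point): centre (half-way up) of the loose black tortilla basket, an open box 180 x 140 x 65 mm, on the opposite side to the mat; leave alone
- bowl_mid (a point): centre (half-way up) of the loose grey ceramic salsa bowl, 120 mm across, 60 mm high; leave alone
- stopper_mid (a point): centre of the loose glass cruet stopper, 38 mm across, 55 mm high; leave alone
Things that resemble listed ones, but are neither listed nor needed, are in the scene too. What is shaped like the caddy but orange or purple is not meant. Of the things shaped like the part that bears mat_top, the cork one is meant.

How it is judged:
By the outcome, as a careful person would: the job done as asked, in the order asked, and still so for the second after the job is handed in, with the robot touching nothing.
It also fails if it takes over 70 s, if anything falls off the work surface, if the arm or the gripper's body presses on something with over 40 N, if the wrist force passes 120 N, or if a joint passes its speed limit or range.

### The arm

A 6-joint arm with a two-finger parallel gripper is mounted at the origin on the work surface. World frame = base frame: x ahead of the robot, y to its left, z up, the work surface at z = 0. Lengths are in m, angles in rad, forces in N, time in s.
With the tool pointing down it reaches from about 0.25 to 0.725 m from the base axis. Payload 4 kg.
Tool frame: the origin (TCP) lies on the centre line of the jaws, within the pads' length; the fingertips stand 17 mm ahead of it and the grasp point (between the pads) lies 2 mm behind it; z points along the fingers, y is the line along which they close (so a half turn about z gives the same grasp; the last joint's range is limited). The gripper opens to 85 mm and grips with 20 to 120 N. Pads are 22 mm wide; open, the fingers measure 114 mm over their backs; the gripper's body (76 mm by 85 mm) begins 54 mm behind the grasp point. The pads swing forward as they close: fully open they stand 13 mm farther back than shut.
Start: joints at [0, 0.241, 0.005, 1.335, 0, 1.571], TCP at [0.5, -0, 0.248] pointing down, gripper open.
Joint ranges: [-2.72, 2.72], [-1.05, 1.87], [-1.09, 1.28], [-1.99, 2.15], [-1.42, 1.44], [-3.14, 3.14]. Speed limits (rad/s): [2.79, 2.79, 3.14, 3.14, 3.14, 3.14].

### API

Orientations are given as a unit quaternion [x, y, z, w].
In Python, from workcell import get_obs, imaging, order gives the robot as it stands.
- The arm moves only by the tool apply_moves, never from a script. Its argument "targets" is a list that holds one entry, the list of rows, each a list of 5 numbers: the shift along the world's x, y, z in units of 40 mm (1.0 is 40 mm), then the turn about the world's z in degrees, then the gripper command: -1 is shut, 1 is fully open, values between are in proportion. In form: [[[dx, dy, dz, turn, fingers], ...]]. A call has 1 to 8 rows; each row shifts and turns the commanded pose from where the row before left it; what a row does not reach is not made up. A row lasts 1/12 s, in which the tool goes at most 41.7 mm and 7.16 degrees, less where a joint would pass 70% of its speed; a pose out of reach is approached as far as the arm can. A call is refused whole if a number of a shift passes 1 or a number of a turn 7.16, either way. A call with a gripper value outside its range is refused whole. The fingers move at their own pace and stop on an object; the grip force is fixed at half the most. Time passes only in rows, so rows that do not move let the fingers close. It gives the time, the measured TCP pose, the force, the opening and the grip force at its end, in the units of the state.
- get_obs(): the state, without advancing time (a new reading comes with each control period).
- imaging.camera(name): name is "scene" or "side" or "wrist"; returns (picture, depth): 420x560x3 uint8, blue, green, red; 420x560 float32, m along the optical axis (not along the pixel's ray), 0 where there is no reading.
- imaging.get_calibration(name): a dict with "camera_matrix" (3x3 intrinsics, pixels), "eye" and "rotation" of the camera in the world; the wrist camera has in their place "hand_eye" (4x4, takes a point from camera to tool coordinates, whose origin is the TCP and whose axes are the flange's). Camera axes: x right, y down, z forward; pixel columns grow to the right and rows downward; lengths in m; the calibration is good to about 2 mm. A picture is of the moment at which its call begins: read the wrist's pose just before it. get_calibration takes no time and is no camera call.
- order.job_done(): hands the job in; it is judged then, once.
The state is a dict: "clock": time; "joint_pos": joint angles; "joint_vel": joint speeds; "tau": joint torques, N m; "eef_pos": TCP position; "tool_rot": TCP orientation; "ft_force": force on the tool from outside, world axes, zero at the start; "ft_torque": the same for the moment, N m; "grip_width": finger opening in m; "grasp_force": force on a finger pad.
Only numpy, scipy, OpenCV 4.12 (cv2) and the standard library are available. Lean on these libraries where they do the work, as an engineer would, in place of code of your own. Each camera call takes 0.05 s, during which the arm holds its last target. There are 200 camera calls.

## Working session

There is one attempt and no reset: what is moved stays moved. The work goes in short steps, Python scripts to look and compute and a tool call to move; the robot and the scene stay as the last step left them, time stands still between calls to the robot, and variables do not carry over. Pictures are saved under pics/ and viewed, at most 12 in all, crops included, and the job is handed in when it is done.

Besides the shell and the picture viewer there is one more tool, called after "Request:" in YAML: its name, and indented under it one key for each argument. apply_moves: Moves the arm, as the interface text tells. Its arguments: {"type":"object","properties":{"targets":{"type":"array","items":{"type":"array","items":{"type":"array","items":{"type":"number"}}}}},"required":["targets"]}

```bash
mkdir -p pics; cat > h.py <<'E'
import numpy as np,cv2
from scipy.spatial.transform import Rotation as R
from workcell import get_obs,imaging,order
def cam(n):
    o=get_obs(); p,d=imaging.camera(n); c=imaging.get_calibration(n)
    if n=='wrist':
        T=np.eye(4);T[:3,:3]=R.from_quat(o['tool_rot']).as_matrix();T[:3,3]=o['eef_pos'];T=T@np.array(c['hand_eye'])
    else:
        T=np.eye(4);T[:3,:3]=c['rotation'];T[:3,3]=c['eye']
    return p,d,np.array(c['camera_matrix']),T
def cloud(d,K,T):
    v,u=np.mgrid[:d.shape[0],:d.shape[1]]
    P=np.stack([(u-K[0,2])/K[0,0]*d,(v-K[1,2])/K[1,1]*d,d],-1)
    W=P@T[:3,:3].T+T[:3,3]; W[d<=0]=np.nan
    return W
E
python3 - <<'E'
from h import *
o=get_obs();print(o['eef_pos'],o['tool_rot'],o['grip_width'],o['clock'])
for n in('scene','side'):
    p,d,K,T=cam(n);cv2.imwrite(f'pics/{n}0.png',p);np.savez(f'{n}0.npz',W=cloud(d,K,T),p=p);print(n,T[:3,3].round(2),T[:3,2].round(2))
E
```

```text
[ 4.99401284e-01 -1.36008616e-05  2.47409114e-01] [ 0.7071157   0.70709707 -0.00074217 -0.00074861] 0.08540071728786702 0.0Traceback (most recent call last):
  File "<stdin>", line 4, in <module>
  File "h.py", line 9, in cam
    T=np.eye(4);T[:3,:3]=c['rotation'];T[:3,3]=c['eye']
                ~^^^^^^^
ValueError: could not broadcast input array from shape (4,) into shape (3,3)
```

```bash
sed -i "s/T\[:3,:3\]=c\['rotation'\]/T[:3,:3]=R.from_quat(c['rotation']).as_matrix()/" h.py
python3 - <<'E'
from h import *
for n in('scene','side'):
    p,d,K,T=cam(n);cv2.imwrite(f'pics/{n}0.png',p);np.savez(f'{n}0.npz',W=cloud(d,K,T),p=p);print(n,T[:3,3].round(2),T[:3,2].round(2))
E
```

```text
scene [ 1.06 -0.93  0.85] [-0.38  0.72 -0.58]
side [0.05 0.56 0.69] [ 0.53 -0.57 -0.63]
```

View pics/scene0.png

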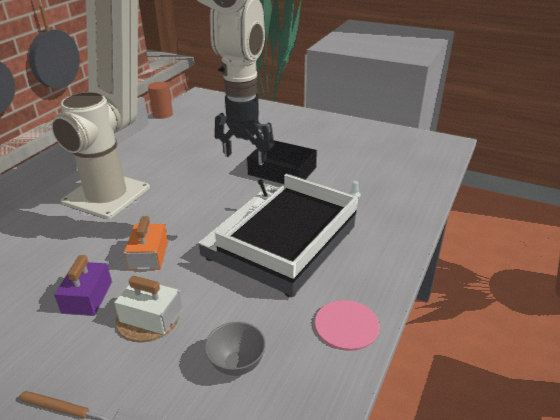

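View pics/side0.png

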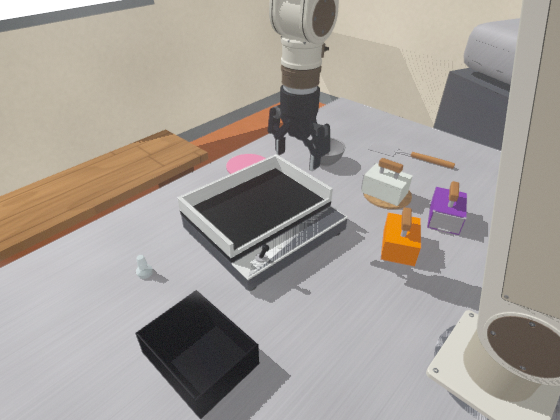

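```bash
python3 - <<'E'
from h import *
for n in('scene','side'):
    f=np.load(n+'0.npz');W,p=f['W'],f['p'];z=W[...,2];x,y=W[...,0],W[...,1];h=cv2.cvtColor(p,cv2.COLOR_BGR2HSV)
    def rect(m,name):
        q=W[m];
        if len(q)<10: print(n,name,len(q));return
        r=cv2.minAreaRect((q[:,:2]*1000).astype(np.float32));print(n,name,len(q),np.round(r[0],1),np.round(r[1],1),round(r[2],1),'z',np.percentile(z[m],[2,50,98]).round(4))
    dark=p.max(-1)<60
    plate=dark&(abs(z-.07)<.006)&(x>.3)
    n_,l,s,c=cv2.connectedComponentsWithStats(plate.astype(np.uint8));i=1+np.argmax(s[1:,4]);rect(l==i,'plate')
    g=(abs(z-.110)<.004)&(x>.35)&(p.min(-1)>100)&(abs(y)<.3);rect(g,'guardtop')
    box=np.s_[270:340,105:190] if n=='scene' else np.s_[150:210,355:415]
    m=np.zeros_like(plate);m[box]=1
    brown=m&(h[...,1]>90)&(h[...,0]<20)&(z>.09);rect(brown&(z>.108),'handle top')
    white=m&(h[...,1]<60)&(abs(z-.068)<.004);rect(white,'box top')
    mat=(h[...,0]<25)&(h[...,1]>60)&(abs(z-.008)<.004)&m;rect(mat,'mat')
    ball=dark&(z>.075)&(z<.12)&(x>.28)&(x<.45)&(y<.2)&(y>0);rect(ball,'ball')
    q=W[(z>.02)&(z<.08)&(x>.3)&(y<-.2)&(x<.8)]
    t=(z>.03)&(z<.07);rect(t&(y<-.2)&(x>.5)&(x<.8),'bowl');rect(t&(y>.2)&(x>.2)&(x<.75),'basket')
    c=p[270:345,90:200] if n=='scene' else p[145:225,340:430]
    cv2.imwrite(f'pics/crop_{n}.png',cv2.resize(c,None,fx=5,fy=5,interpolation=cv2.INTER_CUBIC))
a,b=cv2.imread('pics/crop_scene.png'),cv2.imread('pics/crop_side.png')
E
```

```text
scene plate 4129 [600.7  34.2] [263.5 181.6] 83.5 z [0.0656 0.0689 0.0722]
scene guardtop 821 [614.4   9.8] [325.1 220.9] 83.2 z [0.1063 0.1086 0.1117]
scene handle top 194 [ 442.3 -348.7] [66.2 19.6] 5.5 z [0.1083 0.1109 0.1145]
scene box top 1108 [ 442.4 -346.1] [119.3  84.3] 7.3 z [0.0643 0.0673 0.0703]
scene mat 522 [ 447.2 -383.7] [140.2  68.2] 21.9 z [0.0044 0.0073 0.0104]
scene ball 0
scene bowl 1497 [ 617.9 -370.3] [235.8 119.8] 0.0 z [0.0306 0.0485 0.062 ]
scene basket 2397 [ 458.  1057.6] [1562.7  526.8] 87.9 z [0.0308 0.0498 0.0685]
side plate 3545 [617.7   3.1] [283.6 194.1] 83.5 z [0.0681 0.0704 0.0726]
side guardtop 1022 [1397.5  -51.9] [ 334.4 1803. ] 85.1 z [0.1062 0.1099 0.1132]
side handle top 98 [ 438.3 -341.8] [62.2 21.7] 8.6 z [0.1083 0.1117 0.1143]
side box top 592 [ 442.9 -343. ] [117.6  84.3] 6.3 z [0.0645 0.0681 0.0708]
side mat 307 [ 423.  -434.2] [115.8 316.1] 0.4 z [0.0047 0.008  0.0108]
side ball 0
side bowl 886 [ 596.5 -878.7] [1129.3  229.9] 87.8 z [0.0312 0.0496 0.061 ]
side basket 3234 [513.  356.4] [140.7 359.7] 89.3 z [0.0311 0.0532 0.0664]
```

View pics/crop_scene.png

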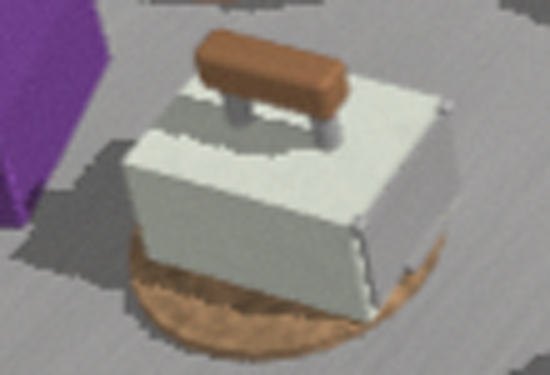

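The white tin at scene (148,305), on the cork mat at (146,325), is meant. The orange tin at (147,245), the purple tin at (83,287) and the pink disc at (347,324) are decoys. The crop shows the steel flap on the tin's far side (+x). I'm moving above its handle.

Request:
apply_moves:
  targets:
    - [[-0.12,-0.72,-0.175,-6.96,1],[-0.12,-0.72,-0.175,-6.96,1],[-0.12,-0.72,-0.175,-6.96,1],[-0.12,-0.72,-0.175,-6.96,1],[-0.12,-0.72,-0.175,-6.96,1],[-0.12,-0.72,-0.175,-6.96,1]]

```text
clock: 0.65
eef_pos: [0.4706, -0.174, 0.2057]
tool_rot: [0.914, 0.406, -0.0, -0.0]
ft_force: [-0.2, 0.4, 0.2]
grip_width: 0.0859
grasp_force: 0.0
```

Request:
apply_moves:
  targets:
    - [[-0.12,-0.72,-0.175,-6.96,1],[-0.12,-0.72,-0.175,-6.96,1],[-0.12,-0.72,-0.175,-6.96,1],[-0.12,-0.72,-0.175,-6.96,1],[-0.12,-0.72,-0.175,-6.96,1],[-0.12,-0.72,-0.175,-6.96,1],[0,0,0,0,1],[0,0,0,0,1]]

```text
clock: 1.32
eef_pos: [0.4414, -0.3465, 0.1631]
tool_rot: [0.998, 0.056, -0.001, -0.001]
ft_force: [-0.0, -0.0, -0.2]
grip_width: 0.0852
grasp_force: 0.0
```

```bash
python3 - <<'E'
from h import *
o=get_obs();M=R.from_quat(o['tool_rot']).as_matrix();print(o['eef_pos'].round(4) if hasattr(o['eef_pos'],'round') else o['eef_pos'],M.round(3).tolist(),np.round(o['joint_pos'],2),o['clock'])
p,d,K,T=cam('wrist');W=cloud(d,K,T);z=W[...,2];h=cv2.cvtColor(p,cv2.COLOR_BGR2HSV)
x,y=W[...,0],W[...,1];near=np.hypot(x-.4415,y+.3455)<.11
def rect(m,name):
    q=W[m]
    if len(q)>10:
        r=cv2.minAreaRect((q[:,:2]*1000).astype(np.float32));print(name,len(q),np.round(r[0],1),np.round(r[1],1),round(r[2],1),np.percentile(q[:,2],[2,50,98]).round(4))
rect(near&(h[...,1]>80)&(abs(z-.111)<.004),'handle');rect(near&(h[...,1]<60)&(abs(z-.068)<.004),'box');
m=near&(h[...,1]>70)&(abs(z-.008)<.005);rect(m,'mat')
cv2.imwrite('pics/w1.png',p)
E
```

```text
[ 0.4414 -0.3465  0.1631] [[0.994, 0.111, -0.002], [0.111, -0.994, 0.002], [-0.001, -0.002, -1.0]] [-0.67  0.41  0.02  1.18  0.    2.36] 1.3167
handle 2835 [ 441.4 -343.9] [64.9 19.4] 6.9 [0.1076 0.1103 0.1118]
box 11262 [ 443.4 -343.9] [116.8  80.3] 6.7 [0.0651 0.0666 0.0679]
mat 2411 [ 445.9 -349.4] [114.5 138.9] 0.9 [0.0051 0.0065 0.0078]
```

View pics/w1.png

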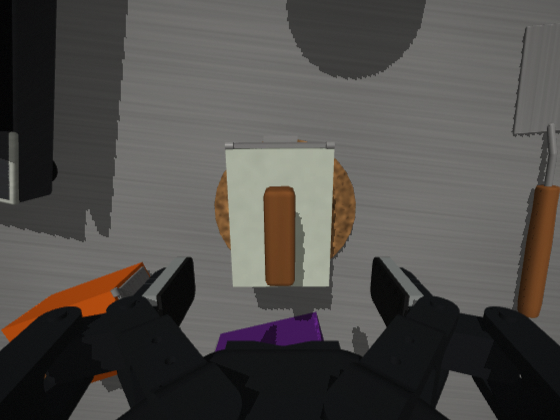

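Request:
apply_moves:
  targets:
    - [[0,0.05,-0.4,0.4,1],[0,0,-0.4,0,1],[0,0,-0.4,0,1],[0,0,-0.4,0,1],[0,0,0,0,-1],[0,0,0,0,-1],[0,0,0,0,-1],[0,0,0,0,-1]]

```text
clock: 2.03
eef_pos: [0.4434, -0.3437, 0.1018]
tool_rot: [0.998, 0.061, 0.001, 0.001]
ft_force: [-0.5, 0.3, 0.7]
grip_width: 0.0387
grasp_force: 0.0
```

Request:
apply_moves:
  targets:
    - [[0,0,0,0,-1],[0,0,0,0,-1],[0,0,0,0,-1],[0,0,0,0,-1]]

```text
clock: 2.37
eef_pos: [0.4432, -0.3444, 0.1016]
tool_rot: [0.998, 0.06, 0.001, 0.001]
ft_force: [1.1, -0.7, 7.1]
grip_width: 0.0188
grasp_force: 60.0
```

Request:
apply_moves:
  targets:
    - [[0,0,0.4,0,-1],[0,0,0.7,0,-1],[0,0,0.8,0,-1],[0,0,0.8,0,-1],[0,0,0.5,0,-1],[0,0,0,0,-1],[0,0,0,0,-1]]

```text
clock: 2.95
eef_pos: [0.4424, -0.3436, 0.2281]
tool_rot: [0.998, 0.06, 0.0, 0.0]
ft_force: [-0.2, 0.3, -3.7]
grip_width: 0.0193
grasp_force: 59.3
```

```bash
python3 - <<'E'
from h import *
from scipy.optimize import least_squares
for n in('scene','side'):
    p,d,K,T=cam(n);W=cloud(d,K,T);h=cv2.cvtColor(p,cv2.COLOR_BGR2HSV);x,y,z=np.moveaxis(W,-1,0)
    m=(np.hypot(x-.443,y+.346)<.1)&(h[...,1]>70)&(h[...,0]<22)&(abs(z-.008)<.005)
    n_,l,s,c=cv2.connectedComponentsWithStats(m.astype(np.uint8));m=l==1+np.argmax(s[1:,4])
    q=W[m][:,:2]*1000;hull=cv2.convexHull(q.astype(np.float32))[:,0]
    f=least_squares(lambda a:np.hypot(*(hull-a).T)-69.5,[443,-346],loss='soft_l1');print(n,len(q),f.x.round(1),np.abs(f.fun).mean().round(2),q.min(0),q.max(0),cv2.minEnclosingCircle(q.astype(np.float32)))
    t=(np.hypot(x-.443,y+.346)<.15)&(z>.12)&(h[...,1]<60)&(p.max(-1)>120)
    np.savez(n+'1.npz',W=W,p=p)
cv2.imwrite('pics/side1.png',p)
E
```

```text
scene 2287 [ 434.3 -351.6] 1.0 [ 365.47578661 -421.58398415] [ 504.71346887 -281.76423481] ((433.7787780761719, -351.5526428222656), 71.5106430053711)
side 1084 [ 433.1 -347.4] 0.9 [ 364.6783695  -417.41370139] [ 500.66086307 -278.64320979] ((432.9617919921875, -348.0003967285156), 71.00382232666016)
```

Request:
apply_moves:
  targets:
    - [[0.15,0.3,0,4.8,-1],[0.27,0.65,0,4.8,-1],[0.27,0.65,0,4.8,-1],[0.27,0.65,0,4.8,-1],[0.27,0.65,0,4.8,-1],[0.27,0.65,0,4.8,-1],[0.27,0.65,0,4.8,-1],[0.27,0.65,0,4.8,-1]]

```text
clock: 3.72
eef_pos: [0.5227, -0.1478, 0.2252]
tool_rot: [0.922, 0.387, -0.002, -0.002]
ft_force: [0.8, 0.4, -3.0]
grip_width: 0.0193
grasp_force: 59.3
```

Request:
apply_moves:
  targets:
    - [[0.27,0.65,0,4.8,-1],[0.27,0.65,0,4.8,-1],[0.27,0.65,0,4.8,-1],[0.27,0.65,0,4.8,-1],[0.27,0.65,0,4.8,-1],[0.27,0.65,0,4.8,-1],[0.27,0.65,0,4.8,-1],[0.27,0.65,0,4.7,-1]]

```text
clock: 4.38
eef_pos: [0.6092, 0.0596, 0.2248]
tool_rot: [0.744, 0.668, -0.002, -0.002]
ft_force: [0.5, -0.3, -3.7]
grip_width: 0.019
grasp_force: 59.3
```

Request:
apply_moves:
  targets:
    - [[0.1,0.3,0,0,-1],[0,0,0,0,-1],[0,0,0,0,-1]]

```text
clock: 4.63
eef_pos: [0.6132, 0.0706, 0.2256]
tool_rot: [0.745, 0.667, -0.002, -0.001]
ft_force: [-0.6, -0.7, -3.6]
grip_width: 0.019
grasp_force: 59.3
```

```bash
python3 - <<'E'
from h import *
o=get_obs();print(o['eef_pos'],np.round(o['joint_pos'],2),R.from_quat(o['tool_rot']).as_matrix().round(3).tolist(),o['clock'])
for n in('scene','side'):
    p,d,K,T=cam(n);np.savez(n+'2.npz',W=cloud(d,K,T),p=p)
    cv2.imwrite(f'pics/{n}2.png',p)
a=cv2.imread('pics/scene2.png')[100:310,180:400];b=cv2.imread('pics/side2.png')[80:290,160:360]
cv2.imwrite('pics/both2.png',np.hstack([cv2.resize(a,(400,382)),cv2.resize(b,(364,382))]))
E
```

```text
[0.61317354 0.07064528 0.22557286] [ 0.12  0.49  0.31  1.4  -0.    1.8 ] [[0.111, 0.994, -0.005], [0.994, -0.111, -0.001], [-0.002, -0.005, -1.0]] 4.6333
```

View pics/both2.png

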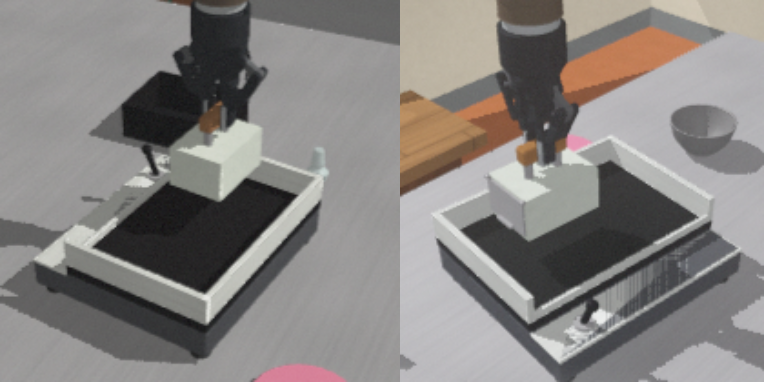

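```bash
python3 - <<'E'
from h import *
a=np.radians(-6.5);ex=np.array([np.cos(a),np.sin(a)]);ey=np.array([-np.sin(a),np.cos(a)]);C=np.array([.6096,.0103])
o=get_obs();t=(np.array(o['eef_pos'])[:2]-C)*1000;print('tcp g',t@ex,t@ey)
for n in('scene','side'):
    f=np.load(n+'2.npz');W,p=f['W'],f['p'];z=W[...,2];g=(W[...,:2]-C)*1000;gx,gy=g@ex,g@ey
    br=p.min(-1)>110
    for nm,m in(('left',(abs(gy-156)<25)&(abs(gx)<80)),('right',(abs(gy+156)<25)&(abs(gx)<80)),('back',(abs(gx-111)<25)&(abs(gy)<120))):
        q=m&br&(abs(z-.11)<.0035);v=(gx if nm=='back' else gy)[q];print(n,nm,q.sum(),np.percentile(v,[3,50,97]).round(1),np.percentile(z[q],50).round(4))
    # plate inner dark extents
    k=(p.max(-1)<60)&(abs(z-.07)<.005)&(abs(gx)<130)&(abs(gy)<170);print(n,'plate gx',np.percentile(gx[k],[.5,99.5]).round(1),'gy',np.percentile(gy[k],[.5,99.5]).round(1))
    # tin front top edge
    k=br&(z>.18)&(z<.205)&(abs(gx)<70)&(abs(gy-60)<90);print(n,'tin gx',np.percentile(gx[k],[2,98]).round(1),'gy',np.percentile(gy[k],[2,98]).round(1),np.percentile(z[k],[2,98]).round(3))
E
```

```text
tcp g -2.9220523292440475 59.07306482319525
scene left 59 [149.1 154.3 161.1] 0.1087
scene right 223 [-160.2 -155.8 -148.9] 0.1089
scene back 216 [105.6 109.6 114. ] 0.1087
scene plate gx [-99.9 113.4] gy [-160.5  147.5]
scene tin gx [-40.5  37.7] gy [ -1.5 108.5] [0.181 0.194]
side left 232 [152.1 158.6 162.6] 0.1101
side right 166 [-157.6 -150.6 -146.4] 0.1098
side back 83 [103.9 107.5 113. ] 0.1102
side plate gx [-107.3  101.7] gy [-145.5  162.5]
side tin gx [-43.3  33.9] gy [  2.8 116.2] [0.181 0.197]
```

Request:
apply_moves:
  targets:
    - [[0,0,-0.5,0,-1],[0.035,0.3,-0.565,0,-1],[0.035,0.35,0,0,-1],[0.02,0.2,0,0,-1],[0.02,0.175,0.11,0,-1],[0.02,0.175,0.11,0,-1],[0,0,0,0,-1]]

```text
clock: 5.32
eef_pos: [0.6199, 0.1179, 0.1966]
tool_rot: [0.746, 0.666, -0.001, 0.002]
ft_force: [-2.4, -4.0, -3.4]
grip_width: 0.0193
grasp_force: 59.0
```

Request:
apply_moves:
  targets:
    - [[0.02,0.18,-0.02,0,-1],[0.02,0.18,0.05,0,-1],[0.02,0.2,0.05,0,-1],[0.02,0.2,0.04,0,-1],[0.02,0.2,0,0,-1],[0,0,0,0,-1]]

```text
clock: 5.82
eef_pos: [0.6247, 0.1559, 0.2033]
tool_rot: [0.746, 0.666, 0.001, 0.003]
ft_force: [-2.5, -6.2, 5.3]
grip_width: 0.0193
grasp_force: 61.0
```

```bash
python3 - <<'E'
from h import *
ims=[]
for n,s in(('scene',np.s_[80:290,200:400]),('side',np.s_[80:290,160:360])):
    p,d,K,T=cam(n);np.savez(n+'3.npz',W=cloud(d,K,T),p=p);ims.append(cv2.resize(p[s],(390,410)))
cv2.imwrite('pics/both3.png',np.hstack(ims))
E
```

```text
(no output)
```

View pics/both3.png

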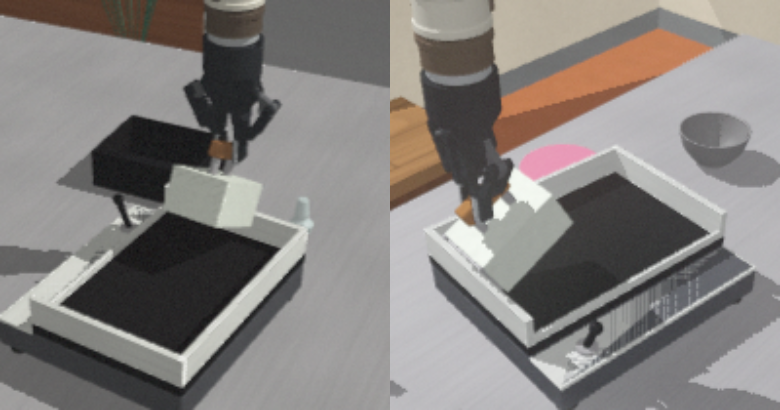

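```bash
cat >> h.py <<'E'
a_=np.radians(-6.5);ex=np.array([np.cos(a_),np.sin(a_)]);ey=np.array([-np.sin(a_),np.cos(a_)]);C=np.array([.6096,.0103])
def tilt(n,W,p,fwd=None):
    """dominant planes of white pixels near the tin: angle of top-plane normal from vertical"""
    fwd=ey if fwd is None else fwd
    o=np.array(get_obs()['eef_pos']);h=cv2.cvtColor(p,cv2.COLOR_BGR2HSV)
    m=(np.linalg.norm(W-o,axis=-1)<.15)&(p.min(-1)>105)&(h[...,1]<60)&(W[...,2]>.113)
    q=W[m];r=np.random.default_rng(0)
    while len(q)>150:
        b=None
        for _ in range(300):
            s=q[r.choice(len(q),3,False)];k=np.cross(s[1]-s[0],s[2]-s[0]);L=np.linalg.norm(k)
            if L<1e-5: continue
            i=abs((q-s[0])@(k/L))<.0025
            if b is None or i.sum()>b.sum(): b=i
        s=q[b];c=s.mean(0);k=np.linalg.svd(s-c,full_matrices=False)[2][2]
        k*=np.sign(k[2]) if abs(k[2])>.1 else 1
        print(n,b.sum(),'n',k.round(3),'pitch',np.degrees(np.arctan2(k[:2]@fwd,k[2])).round(1),'dist',round(float((c-o)@k)*1000,1));q=q[~b]
E
python3 - <<'E'
from h import *
for n in('scene','side'):
    f=np.load(n+'3.npz');tilt(n,f['W'],f['p'])
E
```

```text
scene 513 n [-0.097 -0.878  0.469] pitch -62.0 dist 65.7
scene 398 n [-0.993  0.118  0.012] pitch 21.6 dist -40.7
scene 112 n [-0.097 -0.876  0.472] pitch -61.9 dist 69.0
scene 103 n [0.044 0.468 0.883] pitch 28.0 dist -36.6
scene 62 n [-0.09  -0.88   0.465] pitch -62.3 dist 62.5
side 1003 n [0.053 0.476 0.878] pitch 28.6 dist -35.1
side 819 n [ 0.993 -0.115  0.002] pitch -35.9 dist -38.9
side 76 n [0.98  0.034 0.198] pitch 36.2 dist -11.0
```

Request:
apply_moves:
  targets:
    - [[0.02,0.175,-0.02,0,-1],[0.02,0.175,-0.02,0,-1],[0.02,0.175,-0.02,0,-1],[0.02,0.175,-0.02,0,-1],[0,0,0,0,-1]]

```text
clock: 6.33
eef_pos: [0.628, 0.1843, 0.2002]
tool_rot: [0.746, 0.666, 0.002, 0.002]
ft_force: [-2.1, -5.3, 6.5]
grip_width: 0.0192
grasp_force: 64.0
```

```bash
python3 - <<'E'
from h import *
for n in('scene','side'):
    p,d,K,T=cam(n);tilt(n,cloud(d,K,T),p)
E
```

```text
scene 513 n [-0.072 -0.697  0.714] pitch -44.5 dist 66.4
scene 397 n [-0.993  0.119  0.008] pitch 37.7 dist -40.4
scene 156 n [0.073 0.706 0.705] pitch 45.2 dist -98.2
scene 111 n [-0.071 -0.687  0.723] pitch -43.7 dist 62.0
side 1011 n [0.08  0.698 0.712] pitch 44.6 dist -36.9
side 877 n [ 0.993 -0.115  0.003] pitch -34.4 dist -38.9
side 78 n [0.988 0.101 0.113] pitch 61.9 dist -11.5
side 59 n [-0.091 -0.683  0.724] pitch -43.6 dist 65.8
```

Request:
apply_moves:
  targets:
    - [[0.014,0.13,-0.02,0,-1],[0.014,0.13,-0.02,0,-1],[0,0,0,0,-1]]

```text
clock: 6.68
eef_pos: [0.629, 0.1941, 0.1975]
tool_rot: [0.746, 0.666, 0.001, 0.002]
ft_force: [-1.2, -4.8, 3.6]
grip_width: 0.019
grasp_force: 64.6
```

```bash
python3 - <<'E'
from h import *
for n in('scene','side'):
    p,d,K,T=cam(n);tilt(n,cloud(d,K,T),p)
E
```

```text
scene 431 n [-0.06  -0.617  0.785] pitch -38.3 dist 67.2
scene 405 n [-0.993  0.114 -0.005] pitch 164.9 dist -39.6
scene 263 n [0.088 0.766 0.637] pitch 50.4 dist -98.9
scene 196 n [-0.058 -0.615  0.786] pitch -38.1 dist 63.5
side 989 n [0.082 0.762 0.642] pitch 50.0 dist -37.6
side 895 n [ 0.993 -0.116  0.009] pitch -20.3 dist -38.8
side 134 n [-0.074 -0.633  0.77 ] pitch -39.6 dist 68.6
side 76 n [-0.992 -0.09  -0.084] pitch -112.6 dist 11.6
```

Request:
apply_moves:
  targets:
    - [[-0.03,-0.25,0.06,0,-1],[-0.045,-0.4,0.06,0,-1],[-0.045,-0.4,0.06,0,-1],[-0.045,-0.4,0.06,0,-1],[-0.04,-0.35,0.06,0,-1],[0,0,0,0,-1],[0,0,0,0,-1],[0,0,0,0,-1]]

```text
clock: 7.45
eef_pos: [0.6198, 0.1228, 0.2067]
tool_rot: [0.746, 0.666, 0.0, -0.0]
ft_force: [-0.6, 0.0, -2.6]
grip_width: 0.0191
grasp_force: 63.4
```

Request:
apply_moves:
  targets:
    - [[0,0,0,0,-1],[0,0,0,0,-1],[0,0,0,0,-1],[0,0,0,0,-1],[0,0,0,0,-1],[0,0,0,0,-1],[0,0,0,0,-1],[0,0,0,0,-1]]

```text
clock: 8.12
eef_pos: [0.6197, 0.1233, 0.2065]
tool_rot: [0.746, 0.666, -0.0, -0.0]
ft_force: [0.2, 0.2, -2.9]
grip_width: 0.0189
grasp_force: 63.4
```

```bash
python3 - <<'E'
from h import *
ims=[]
for n,s in(('scene',np.s_[80:290,200:400]),('side',np.s_[80:290,160:360])):
    p,d,K,T=cam(n);tilt(n,cloud(d,K,T),p);ims.append(cv2.resize(p[s],(390,410)))
cv2.imwrite('pics/both4.png',np.hstack(ims))
E
```

```text
scene 556 n [-0.057 -0.653  0.756] pitch -40.9 dist 69.1
scene 459 n [-0.994  0.107  0.003] pitch -58.9 dist -39.7
scene 253 n [0.086 0.758 0.647] pitch 49.7 dist -98.9
scene 110 n [-0.049 -0.657  0.752] pitch -41.2 dist 65.9
side 921 n [0.091 0.759 0.645] pitch 49.9 dist -37.6
side 846 n [ 0.993 -0.116  0.002] pitch -55.6 dist -38.7
side 264 n [0.108 0.937 0.332] pitch 70.6 dist -21.3
side 64 n [-0.072 -0.638  0.767] pitch -40.0 dist 68.5
side 63 n [ 0.07   0.997 -0.042] pitch 92.4 dist 9.9
```

View pics/both4.png

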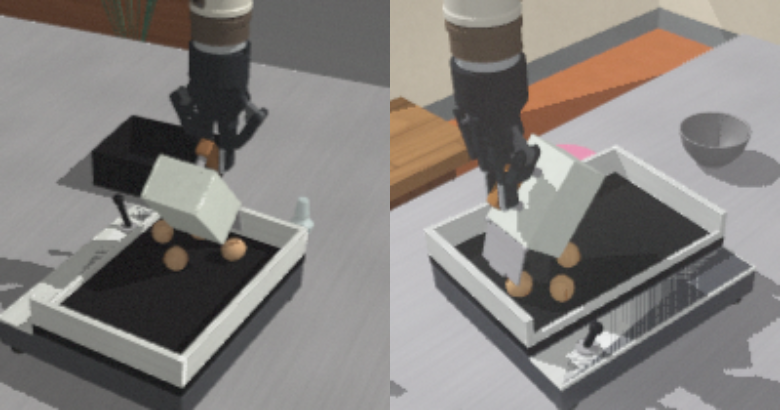

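Request:
apply_moves:
  targets:
    - [[0,0,0.4,0,-1],[0,0,0.5,0,-1],[0,0,0.2,0,-1],[-0.04,-0.35,0,0,-1],[-0.07,-0.63,0,0,-1],[-0.07,-0.63,0,0,-1],[-0.07,-0.63,0,0,-1],[-0.07,-0.63,0,0,-1]]

```text
clock: 8.88
eef_pos: [0.6061, 0.0066, 0.2495]
tool_rot: [0.746, 0.666, -0.001, -0.0]
ft_force: [-0.3, -0.4, -3.0]
grip_width: 0.0193
grasp_force: 63.4
```

Request:
apply_moves:
  targets:
    - [[-0.07,-0.63,0,0,-1],[-0.07,-0.63,0,0,-1],[-0.07,-0.63,0,0,-1],[-0.04,-0.35,0,0,-1],[0,0,0,0,-1],[0,0,0,0,-1]]

```text
clock: 9.38
eef_pos: [0.5964, -0.0821, 0.2499]
tool_rot: [0.746, 0.666, -0.0, -0.001]
ft_force: [-1.1, 0.2, -3.0]
grip_width: 0.0189
grasp_force: 63.4
```

```bash
python3 - <<'E'
from h import *
o=np.array(get_obs()['eef_pos']);print('gy',(o[:2]-C)@ey,'gx',(o[:2]-C)@ex)
for n,s in(('scene',np.s_[100:310,180:400]),('side',np.s_[80:290,160:360])):
    p,d,K,T=cam(n);W=cloud(d,K,T);tilt(n,W,p)
    if n=='scene': a=p[s]
    else: b=p[s]
cv2.imwrite('pics/both5.png',np.hstack([cv2.resize(a,(400,400)),cv2.resize(b,(390,400))]))
E
```

```text
gy -0.09332173019323226 gx -0.00261261347600448
scene 812 n [-0.064 -0.63   0.774] pitch -39.3 dist 67.3
scene 681 n [ 0.994 -0.108 -0.001] pitch 97.5 dist 39.6
scene 176 n [0.089 0.76  0.644] pitch 49.9 dist -99.6
scene 105 n [-0.075 -0.657  0.75 ] pitch -41.4 dist 72.8
side 756 n [0.078 0.761 0.644] pitch 49.9 dist -38.0
side 645 n [ 0.993 -0.114  0.002] pitch -20.8 dist -39.1
side 338 n [-0.111 -0.993 -0.042] pitch -92.4 dist 3.5
side 72 n [-0.098 -0.995  0.025] pitch -88.6 dist -9.2
```

View pics/both5.png

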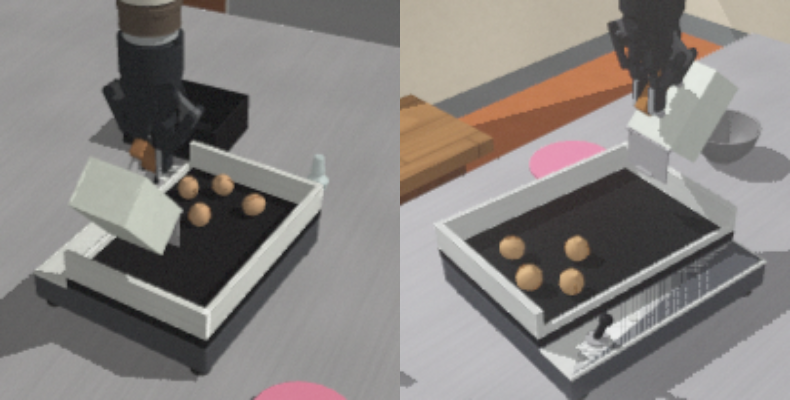

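Request:
apply_moves:
  targets:
    - [[0,0,-0.45,0,-1],[0,0,-0.45,0,-1],[0,0,-0.35,0,-1],[-0.02,-0.19,0.05,0,-1],[-0.02,-0.19,0.05,0,-1],[-0.02,-0.19,0.05,0,-1],[-0.02,-0.21,0.04,0,-1],[-0.02,-0.21,0.04,0,-1]]

```text
clock: 10.15
eef_pos: [0.5932, -0.1182, 0.2119]
tool_rot: [0.745, 0.668, 0.002, -0.001]
ft_force: [-0.1, 6.7, 1.3]
grip_width: 0.019
grasp_force: 60.7
```

Request:
apply_moves:
  targets:
    - [[0,0,0,0,-1]]

```text
clock: 10.23
eef_pos: [0.5932, -0.1199, 0.2122]
tool_rot: [0.745, 0.667, 0.002, -0.0]
ft_force: [-2.0, 5.2, 3.8]
grip_width: 0.0191
grasp_force: 61.0
```

```bash
python3 - <<'E'
from h import *
for n in('scene','side'):
    p,d,K,T=cam(n);tilt(n,cloud(d,K,T),p)
o=np.array(get_obs()['eef_pos']);print('gy',(o[:2]-C)@ey)
E
```

```text
scene 808 n [-0.095 -0.846  0.526] pitch -58.3 dist 67.0
scene 656 n [-0.994  0.109  0.003] pitch -48.8 dist -39.8
scene 262 n [0.063 0.523 0.85 ] pitch 31.8 dist -36.9
scene 81 n [-0.094 -0.845  0.527] pitch -58.2 dist 70.2
side 708 n [0.057 0.533 0.844] pitch 32.4 dist -35.6
side 556 n [-0.994  0.112  0.002] pitch -27.5 dist 39.2
side 266 n [0.115 0.988 0.105] pitch 84.0 dist 11.4
side 62 n [0.128 0.968 0.218] pitch 77.4 dist 6.7
gy -0.13098644355041425
```

Request:
apply_moves:
  targets:
    - [[-0.025,-0.23,0,0,-1],[-0.025,-0.23,-0.02,0,-1],[-0.025,-0.23,-0.04,0,-1],[-0.025,-0.23,-0.05,0,-1],[-0.025,-0.23,-0.07,0,-1],[-0.025,-0.23,-0.08,0,-1],[0,0,0,0,-1]]

```text
clock: 10.92
eef_pos: [0.5871, -0.1774, 0.2031]
tool_rot: [0.746, 0.666, 0.0, 0.002]
ft_force: [-5.3, 0.2, 11.5]
grip_width: 0.0191
grasp_force: 64.7
```

```bash
python3 - <<'E'
from h import *
for n in('scene','side'):
    p,d,K,T=cam(n);tilt(n,cloud(d,K,T),p)
o=np.array(get_obs()['eef_pos']);print('gy',(o[:2]-C)@ey)
E
```

```text
scene 854 n [0.005 0.015 1.   ] pitch 0.9 dist -33.4
scene 612 n [-0.994  0.106  0.008] pitch -41.6 dist -40.4
scene 536 n [ 0.111  0.994 -0.022] pitch 91.3 dist -64.6
scene 53 n [-0.879  0.476 -0.014] pitch 92.1 dist -16.9
side 540 n [0.009 0.024 1.   ] pitch 1.5 dist -32.2
side 515 n [ 0.994 -0.108 -0.003] pitch 122.7 dist -39.0
side 320 n [ 0.108  0.994 -0.002] pitch 90.1 dist 50.7
side 54 n [-0.566  0.822 -0.061] pitch 94.7 dist 16.2
gy -0.18878049340403086
```

Request:
apply_moves:
  targets:
    - [[0,0,0.3,0,-1],[0,0,0.5,0,-1],[0,0,0.2,0,-1],[0,0,0,0,-1]]

```text
clock: 11.35
eef_pos: [0.5888, -0.1766, 0.2427]
tool_rot: [0.745, 0.667, 0.001, 0.003]
ft_force: [-0.1, 0.2, -2.1]
grip_width: 0.0197
grasp_force: 62.8
```

```bash
cat > m.py <<'E'
from h import *
o=get_obs();M=R.from_quat(o['tool_rot']).as_matrix();e=np.array(o['eef_pos']);f=M[:2,0];s=np.array([-f[1],f[0]])
print('tcp',e.round(4),'tool x dir',f.round(3),o['clock'])
for n in('wrist','scene','side'):
    p,d,K,T=cam(n);W=cloud(d,K,T);h=cv2.cvtColor(p,cv2.COLOR_BGR2HSV)
    q=(W[...,:2]-e[:2])*1000;a,b=q@f,q@s;z=W[...,2]-e[2]
    m=(abs(z+.0335)<.005)&(p.min(-1)>90)&(h[...,1]<60)&(abs(a)<90)&(abs(b)<60)
    k=(abs(z-.008)<.006)&(h[...,1]>80)&(h[...,0]<22)&(abs(a)<60)&(abs(b)<14)
    for nm,w in(('box',m),('bar',k)):
        if w.sum()>20: print(n,nm,w.sum(),'fwd',np.percentile(a[w],[1,99]).round(1),'side',np.percentile(b[w],[1,99]).round(1),'z',(np.median(z[w])*1000).round(1))
    tilt(n,W,p,f)
    cv2.imwrite(f'pics/m_{n}_{o["clock"]:.1f}.png',p)
E
python3 m.py
```

```text
tcp [ 0.5888 -0.1766  0.2427] tool x dir [0.111 0.994] 11.35
wrist box 12696 fwd [-52.4  51.3] side [-40.1  38.8] z -34.5
wrist bar 5028 fwd [-25.2  26.2] side [-10.   9.] z 9.9
wrist 12682 n [0.001 0.039 0.999] pitch 2.2 dist -31.9
wrist 1029 n [-0.11  -0.992 -0.06 ] pitch -93.4 dist -47.9
wrist 638 n [-0.103 -0.995  0.01 ] pitch -89.4 dist -11.3
wrist 168 n [-0.054 -0.457  0.888] pitch -27.4 dist -97.9
wrist 73 n [-0.01  -0.001  1.   ] pitch -0.1 dist -30.9
scene box 965 fwd [-66.8  45.7] side [-40.5  39.6] z -34.6
scene bar 140 fwd [-42.6   7. ] side [-10.5  10.5] z 8.7
scene 883 n [0.    0.032 0.999] pitch 1.8 dist -31.9
scene 672 n [ 0.994 -0.11  -0.001] pitch 112.4 dist 40.9
scene 601 n [ 0.107  0.994 -0.028] pitch 91.6 dist -64.6
side box 583 fwd [-63.   51.5] side [-37.5  42.4] z -35.2
side bar 51 fwd [-32.6  28.1] side [-9.1 10.6] z 7.7
side 611 n [ 0.993 -0.117 -0.011] pitch -153.0 dist -37.8
side 519 n [0.005 0.032 0.999] pitch 1.8 dist -31.1
side 332 n [-0.111 -0.994  0.004] pitch -89.8 dist -50.7
side 63 n [ 0.641 -0.759  0.118] pitch -80.2 dist -15.4
```

Request:
apply_moves:
  targets:
    - [[-0.31,-0.36,0,-6.4,-1],[-0.31,-0.36,0,-6.4,-1],[-0.31,-0.36,0,-6.4,-1],[-0.31,-0.36,0,-6.4,-1],[-0.31,-0.36,0,-6.4,-1],[-0.31,-0.36,0,-6.4,-1],[-0.31,-0.36,0,-6.4,-1],[-0.31,-0.36,0,-6.4,-1]]

```text
clock: 12.17
eef_pos: [0.4865, -0.2915, 0.2378]
tool_rot: [0.961, 0.276, -0.001, -0.001]
ft_force: [-0.0, -0.4, -2.2]
grip_width: 0.0192
grasp_force: 62.7
```

Request:
apply_moves:
  targets:
    - [[-0.31,-0.36,0,-6.4,-1],[-0.31,-0.36,0,-6.4,-1],[-0.31,-0.36,0,-6.4,-1],[-0.31,-0.36,0,-6.4,-1],[0,0,-0.5,0,-1],[0,0,-0.5,0,-1],[0,0,-0.5,0,-1],[0,0,0,0,-1]]

```text
clock: 12.83
eef_pos: [0.435, -0.3467, 0.1737]
tool_rot: [0.998, 0.059, -0.004, -0.003]
ft_force: [-0.8, 0.1, -4.0]
grip_width: 0.0189
grasp_force: 62.5
```

```bash
python3 m.py; python3 - <<'E'
from h import *
from scipy.optimize import least_squares
for n in('wrist','scene','side'):
    p,d,K,T=cam(n);W=cloud(d,K,T);h=cv2.cvtColor(p,cv2.COLOR_BGR2HSV);x,y,z=np.moveaxis(W,-1,0)
    m=(np.hypot(x-.4345,y+.3485)<.085)&(h[...,1]>70)&(h[...,0]<22)&(abs(z-.007)<.005)
    q=W[m][:,:2]*1000
    if len(q)>50: print(n,len(q),cv2.minEnclosingCircle(q.astype(np.float32)),q.min(0).round(1),q.max(0).round(1))
E
```

```text
tcp [ 0.435  -0.3467  0.1737] tool x dir [0.993 0.118] 12.8333
wrist box 12482 fwd [-50.5  51.1] side [-38.7  40.2] z -34.7
wrist bar 5057 fwd [-24.8  26.4] side [-9.3  9.8] z 9.9
wrist 12476 n [ 0.048 -0.006  0.999] pitch 2.7 dist -35.9
wrist 697 n [0.994 0.108 0.   ] pitch 90.0 dist 10.8
wrist 131 n [0.804 0.121 0.582] pitch 54.4 dist 15.5
scene box 1138 fwd [-62.   52.7] side [-43.1  37.1] z -31.5
scene bar 96 fwd [ 0.8 27.6] side [-13.6   8.6] z 11.1
scene 1013 n [ 0.04  -0.005  0.999] pitch 2.2 dist -35.2
scene 426 n [ 0.12  -0.993 -0.019] pitch 172.2 dist 40.5
scene 205 n [0.989 0.119 0.089] pitch 84.9 dist 44.1
scene 67 n [-0.024 -0.016  1.   ] pitch -1.5 dist -34.1
side box 289 fwd [-62.5  52. ] side [-39.4  41.3] z -30.5
side bar 66 fwd [-38.5  23.9] side [-4.  12.3] z 8.9
side 556 n [0.03  0.002 1.   ] pitch 1.7 dist -33.6
side 367 n [-0.128  0.992 -0.006] pitch -120.8 dist 41.3
side 70 n [-0.52   0.851 -0.069] pitch -99.4 dist 19.0
side 71 n [-0.992 -0.121  0.027] pitch -88.5 dist 63.8
side 41 n [-0.596 -0.792  0.133] pitch -79.0 dist -18.0
wrist 1023 ((484.4442443847656, -343.085693359375), 47.07938003540039) [ 478.9 -389.8] [ 504.3 -296.3]
scene 1997 ((434.5839538574219, -352.5281677246094), 70.6688003540039) [ 363.9 -421.7] [ 504.3 -282.8]
side 1089 ((432.43792724609375, -348.246337890625), 71.7038803100586) [ 364.1 -418.7] [ 502.4 -278.6]
```

Request:
apply_moves:
  targets:
    - [[0.1,-0.04,-0.5,0,-1],[0,0,-0.5,0,-1],[0,0,-0.4,0,-1],[0,0,-0.15,0,-1],[0,0,0,0,-1],[0,0,0,0,-1]]

```text
clock: 13.63
eef_pos: [0.4426, -0.3507, 0.1182]
tool_rot: [0.998, 0.059, 0.0, 0.0]
ft_force: [0.5, -0.2, -3.2]
grip_width: 0.0189
grasp_force: 62.6
```

Request:
apply_moves:
  targets:
    - [[-0.09,0.055,-0.1,0,-1],[0,0,-0.1,0,-1],[0,0,-0.06,0,-1],[0,0,0,0,-1],[0,0,0,0,-1]]

```text
clock: 14.05
eef_pos: [0.4385, -0.3482, 0.107]
tool_rot: [0.998, 0.059, 0.0, 0.0]
ft_force: [-0.6, -0.0, -2.7]
grip_width: 0.0186
grasp_force: 62.6
```

Request:
apply_moves:
  targets:
    - [[0,0,-0.03,0,-1],[0,0,-0.03,0,-1],[0,0,0,0,-1]]

```text
clock: 14.3
eef_pos: [0.4385, -0.3482, 0.1043]
tool_rot: [0.998, 0.059, -0.0, -0.0]
ft_force: [0.2, 0.4, -3.3]
grip_width: 0.0189
grasp_force: 62.6
```

Request:
apply_moves:
  targets:
    - [[0,0,-0.03,0,-1],[0,0,-0.03,0,-1],[0,0,0,0,-1]]

```text
clock: 14.55
eef_pos: [0.4384, -0.3481, 0.1018]
tool_rot: [0.998, 0.059, -0.0, -0.0]
ft_force: [1.4, 1.0, -3.6]
grip_width: 0.019
grasp_force: 62.7
```

Request:
apply_moves:
  targets:
    - [[0,0,-0.03,0,-1],[0,0,0,0,-1]]

```text
clock: 14.72
eef_pos: [0.4384, -0.3482, 0.1016]
tool_rot: [0.998, 0.059, 0.0, 0.0]
ft_force: [-1.6, 1.8, 1.6]
grip_width: 0.0191
grasp_force: 63.4
```

```bash
python3 m.py
```

```text
tcp [ 0.4384 -0.3482  0.1016] tool x dir [0.993 0.118] 14.7167
wrist box 12569 fwd [-19.1  51.6] side [-38.9  39.9] z -34.4
wrist bar 5062 fwd [-24.9  26.4] side [-9.2  9.9] z 9.9
wrist 243 n [0.994 0.105 0.004] pitch 89.8 dist 11.6
scene box 1111 fwd [-63.1  51.7] side [-42.4  37.5] z -33.4
scene bar 94 fwd [-2.8 27. ] side [-12.6   8.2] z 9.6
side box 606 fwd [-63.7  49.6] side [-38.5  42.8] z -32.0
side bar 84 fwd [-39.5  23.3] side [-7.9 12.5] z 10.5
```

Request:
apply_moves:
  targets:
    - [[0,0,-0.025,0,-1],[0,0,-0.025,0,-1],[0,0,0,0,-1]]

```text
clock: 15.12
eef_pos: [0.4382, -0.3482, 0.1014]
tool_rot: [0.998, 0.059, 0.0, 0.0]
ft_force: [-8.0, 4.4, 15.1]
grip_width: 0.0191
grasp_force: 65.3
```

```bash
sed -i 's/W\[...,2\]>.113)/W[...,2]>.05)/' h.py; python3 m.py | grep -E 'box|pitch (-|)[0-5]\.|tcp'
```

```text
tcp [ 0.4382 -0.3482  0.1014] tool x dir [0.993 0.118] 15.1167
wrist box 12695 fwd [-19.3  51.9] side [-38.9  39.9] z -34.3
wrist 12437 n [ 0.034 -0.     0.999] pitch 1.9 dist -33.6
scene box 1125 fwd [-63.2  52. ] side [-43.   38.2] z -33.4
scene 931 n [0.021 0.013 1.   ] pitch 1.3 dist -33.1
scene 115 n [0.028 0.001 1.   ] pitch 1.6 dist -36.2
side box 606 fwd [-63.8  49.4] side [-38.4  42.3] z -32.0
side 514 n [0.022 0.002 1.   ] pitch 1.3 dist -32.1
side 58 n [ 0.11  -0.927  0.358] pitch -0.1 dist -12.1
side 34 n [-0.111  0.985  0.134] pitch 2.6 dist 30.6
```

Request:
apply_moves:
  targets:
    - [[0,0,0.03,0,-1],[0,0,0,0,-0.4],[0,0,0,0,-0.2],[0,0,0,0,0.2],[0,0,0,0,0.2],[0,0,0,0,0.2],[0,0,0,0,0.2]]

```text
clock: 15.85
eef_pos: [0.4386, -0.3482, 0.0998]
tool_rot: [0.998, 0.059, -0.0, -0.0]
ft_force: [0.1, -0.5, 0.0]
grip_width: 0.0514
grasp_force: 0.0
```

```bash
python3 m.py | grep -E 'box|bar|pitch (-|)[0-5]\.|tcp'
```

```text
tcp [ 0.4386 -0.3482  0.0998] tool x dir [0.993 0.118] 15.85
wrist box 14669 fwd [-55.9  50.4] side [-38.5  39.7] z -33.3
wrist bar 4834 fwd [-25.2  24. ] side [-9.1 10.2] z 10.4
wrist 13994 n [0.004 0.001 1.   ] pitch 0.2 dist -33.4
scene box 1035 fwd [-63.7  50.6] side [-42.7  37.9] z -32.7
scene bar 135 fwd [-24.1  24.2] side [-13.3   7.3] z 10.4
scene 854 n [0.001 0.005 1.   ] pitch 0.1 dist -32.7
scene 221 n [ 0.121 -0.984  0.133] pitch 1.7 dist 34.7
scene 56 n [ 0.013 -0.012  1.   ] pitch 0.7 dist -36.0
side box 603 fwd [-64.9  49.8] side [-38.1  42.5] z -31.8
side bar 88 fwd [-41.7  -3.8] side [-6.2 13. ] z 10.6
side 509 n [-0.004 -0.001  1.   ] pitch -0.2 dist -31.8
side 192 n [-0.125  0.982  0.145] pitch -3.2 dist 33.0
```

Request:
apply_moves:
  targets:
    - [[0,0,0.4,0,0.2],[0,0,0.8,0,0.2],[0,0,0.8,0,0.2],[0,0,0.8,0,0.2],[0,0,0.2,0,-1],[0,0,0,0,-1]]

```text
clock: 16.5
eef_pos: [0.4402, -0.3495, 0.2237]
tool_rot: [0.998, 0.059, 0.003, 0.003]
ft_force: [0.8, 0.4, -0.6]
grip_width: 0.0279
grasp_force: 0.0
```

```bash
python3 - <<'E'
from h import *
ims=[]
for n in('scene','side'):
    p,d,K,T=cam(n);W=cloud(d,K,T);q=W-np.array([.464,.128,.09]);m=(np.linalg.norm(q,axis=-1)<.045)&(p.max(-1)<75)&(W[...,2]>.068)
    w=W[m];g=(w[:,:2]-C)*1000
    t=w[:,2]>.088
    print(n,m.sum(),'all gx',np.percentile(g@ex,[2,50,98]).round(1),'gy',np.percentile(g@ey,[2,50,98]).round(1),'ztop',w[:,2].max().round(3),'tip gx,gy',np.median(g[t]@ex).round(1),np.median(g[t]@ey).round(1))
    x,y,z=np.moveaxis(W,-1,0);h=cv2.cvtColor(p,cv2.COLOR_BGR2HSV)
    m=(np.hypot(x-.434,y+.349)<.085)&(h[...,1]>70)&(h[...,0]<22)&(abs(z-.007)<.005);c=cv2.minEnclosingCircle((W[m][:,:2]*1000).astype(np.float32))
    b=(np.hypot(x-.434,y+.349)<.1)&(h[...,1]<60)&(abs(z-.068)<.004)&(p.min(-1)>100);r=cv2.minAreaRect((W[b][:,:2]*1000).astype(np.float32));print('mat',np.round(c[0],1),'tin',r)
print(get_obs()['eef_pos'])
E
```

```text
scene 44 all gx [-158.4 -147.4 -137.8] gy [ 91.9  96.8 102.9] ztop 0.109 tip gx,gy -150.5 96.1
mat [ 436.6 -353.8] tin ((431.48419189453125, -350.5796203613281), (118.92584228515625, 83.95254516601562), 6.98330545425415)
side 57 all gx [-160.8 -153.3 -140.9] gy [ 98.3 105.7 109.3] ztop 0.107 tip gx,gy -156.2 105.4
mat [ 431.8 -345.5] tin ((430.7742919921875, -347.4911804199219), (115.6399917602539, 83.85342407226562), 7.245251178741455)
[ 0.43829492 -0.34802373  0.21946451]
```

Request:
apply_moves:
  targets:
    - [[-0.03,0.4,0,-1.1,-1],[-0.04,0.85,0,-1.1,-1],[-0.04,0.85,0,-1.1,-1],[-0.04,0.85,0,-1.1,-1],[-0.04,0.85,0,-1.1,-1],[-0.04,0.85,0,-1.1,-1],[-0.04,0.85,0,-1.1,-1],[-0.04,0.85,0,-1.1,-1]]

```text
clock: 17.27
eef_pos: [0.4242, -0.0924, 0.2177]
tool_rot: [1.0, -0.018, -0.002, -0.0]
ft_force: [1.3, 0.3, 0.1]
grip_width: 0.0001
grasp_force: 0.0
```

Request:
apply_moves:
  targets:
    - [[-0.04,0.85,0,-1.1,-1],[-0.04,0.85,0,-1.1,-1],[-0.04,0.85,0,-1.1,-1],[-0.04,0.85,0,-1.1,-1],[-0.04,0.85,0,0,-1],[-0.04,0.85,0,0,-1],[-0.02,0.55,0,0,-1],[0,0,0,0,-1]]

```text
clock: 17.93
eef_pos: [0.4119, 0.0278, 0.2198]
tool_rot: [0.999, 0.005, -0.001, -0.042]
ft_force: [-0.8, -0.8, -0.7]
grip_width: -0.0
grasp_force: 0.0
```

Request:
apply_moves:
  targets:
    - [[0,0,0,0,-1],[0,0,0,0,-1]]

```text
clock: 18.1
eef_pos: [0.4123, 0.0267, 0.2201]
tool_rot: [0.999, 0.004, -0.001, -0.041]
ft_force: [0.3, 0.1, 0.1]
grip_width: 0.0005
grasp_force: 0.0
```

Request:
apply_moves:
  targets:
    - [[0,0,0,7,-1],[0,0,0,7,-1],[0,0,0,7,-1],[0,0,0,7,-1],[0,0,0,7,-1],[0,0,0,7,-1],[0,0,0,7,-1],[0,0,0,7,-1]]

```text
clock: 18.77
eef_pos: [0.4124, 0.0265, 0.2201]
tool_rot: [0.879, 0.475, -0.02, -0.036]
ft_force: [0.5, -0.4, -0.6]
grip_width: 0.0002
grasp_force: 0.0
```

Request:
apply_moves:
  targets:
    - [[0,0,0,7,-1],[0,0,0,7,-1],[0,0,0,7,-1],[0,0,0,7,-1],[0,0,0,0,-1],[0,0,0,0,-1]]

```text
clock: 19.27
eef_pos: [0.4123, 0.0268, 0.2201]
tool_rot: [0.741, 0.671, -0.028, -0.03]
ft_force: [-0.4, -0.5, 0.7]
grip_width: 0.0002
grasp_force: 0.0
```

```bash
python3 -c "
from h import *
o=get_obs();e=np.array(o['eef_pos']);print(e.round(4),R.from_quat(o['tool_rot']).as_matrix().round(3).tolist(),np.round(o['joint_pos'],2),((e[:2]-C)@ex).round(4),((e[:2]-C)@ey).round(4))"
```

```text
[0.4123 0.0268 0.2201] [[0.099, 0.992, -0.082], [0.995, -0.099, 0.007], [-0.001, -0.083, -0.997]] [ 0.06  0.15 -0.19  1.32  0.01  1.73] -0.1979 -0.0059
```

Request:
apply_moves:
  targets:
    - [[0.045,0.67,0,0,-1],[0.045,0.67,0,0,-1],[0.045,0.67,0,0,-1],[0.045,0.67,0,0,-1],[0,0,0,0,-1],[0,0,-0.7,0,-1],[0,0,-0.8,0,-1],[0,0,-0.5,0,-1]]

```text
clock: 19.93
eef_pos: [0.4185, 0.1337, 0.1381]
tool_rot: [0.74, 0.671, -0.029, -0.031]
ft_force: [0.0, 0.1, -0.3]
grip_width: 0.0003
grasp_force: 0.0
```

Request:
apply_moves:
  targets:
    - [[0,0,-0.5,0,-1],[0,0,-0.4,0,-1],[0,0,0,0,-1],[0,0,0,0,-1]]

```text
clock: 20.27
eef_pos: [0.4187, 0.1336, 0.1037]
tool_rot: [0.74, 0.671, -0.029, -0.031]
ft_force: [0.2, -0.0, 0.7]
grip_width: -0.0002
grasp_force: 0.0
```

```bash
python3 -c "
from h import *
o=get_obs();e=np.array(o['eef_pos']);print(e.round(4),((e[:2]-C)@ex).round(4),((e[:2]-C)@ey).round(4))
p,d,K,T=cam('side');cv2.imwrite('pics/sw.png',cv2.resize(p[130:330,180:380],(600,600)))"
```

```text
[0.4187 0.1336 0.1037] -0.2037 0.1009
```

View pics/sw.png

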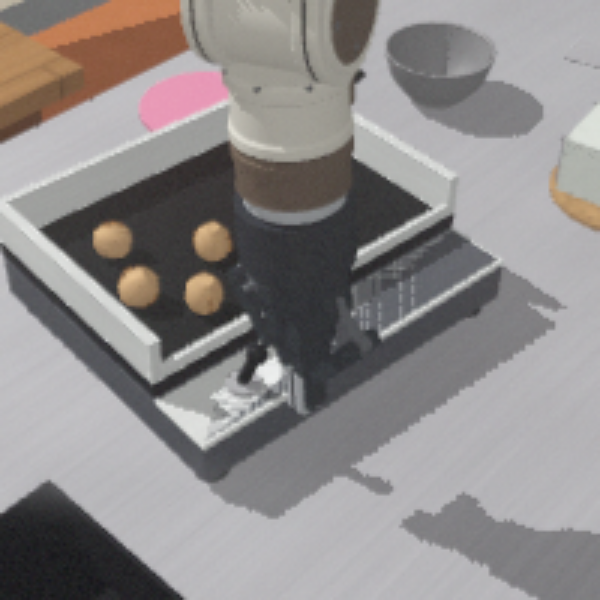

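Request:
apply_moves:
  targets:
    - [[0.28,-0.03,0,0,-1],[0.28,-0.03,0,0,-1],[0.28,-0.03,0,0,-1],[0.2,-0.02,0,0,-1],[0.2,-0.02,0,0,-1],[0.15,-0.02,0,0,-1],[0,0,0,0,-1]]

```text
clock: 20.9
eef_pos: [0.4768, 0.1283, 0.1046]
tool_rot: [0.74, 0.672, -0.027, -0.03]
ft_force: [-0.8, -1.3, -0.0]
grip_width: 0.0
grasp_force: 0.0
```

Request:
apply_moves:
  targets:
    - [[0.1,-0.01,0,0,-1],[0,0,0,0,-1]]

```text
clock: 21.07
eef_pos: [0.4792, 0.1278, 0.104]
tool_rot: [0.739, 0.672, -0.028, -0.03]
ft_force: [-0.1, -0.2, -0.1]
grip_width: -0.0001
grasp_force: 0.0
```

Request:
apply_moves:
  targets:
    - [[0.1,-0.01,0,0,-1],[0,0,0,0,-1]]

```text
clock: 21.23
eef_pos: [0.4827, 0.1274, 0.1037]
tool_rot: [0.739, 0.672, -0.029, -0.031]
ft_force: [-1.3, -0.6, -0.2]
grip_width: 0.0
grasp_force: 0.4
```

Request:
apply_moves:
  targets:
    - [[0.1,-0.01,0,0,-1],[0,0,0,0,-1]]

```text
clock: 21.4
eef_pos: [0.4848, 0.1271, 0.1035]
tool_rot: [0.739, 0.672, -0.03, -0.032]
ft_force: [-6.1, 0.8, 2.1]
grip_width: 0.0001
grasp_force: 3.0
```

Request:
apply_moves:
  targets:
    - [[0.1,-0.01,0,0,-1],[0,0,0,0,-1]]

```text
clock: 21.57
eef_pos: [0.4853, 0.127, 0.1034]
tool_rot: [0.739, 0.672, -0.033, -0.035]
ft_force: [-14.3, 1.7, 6.9]
grip_width: -0.0002
grasp_force: 7.3
```

```bash
python3 - <<'E'
from h import *
ims=[]
for n in('scene','side'):
    p,d,K,T=cam(n);v=np.array([*(C-.128*ex+.102*ey),.085]);c=T[:3,:3].T@(v-T[:3,3]);u=(K@c)[:2]/c[2];u=u.astype(int);ims.append(cv2.resize(p[u[1]-40:u[1]+40,u[0]-40:u[0]+40],(390,390),interpolation=cv2.INTER_CUBIC))
cv2.imwrite('pics/sw2.png',np.hstack(ims))
E
```

```text
(no output)
```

View pics/sw2.png

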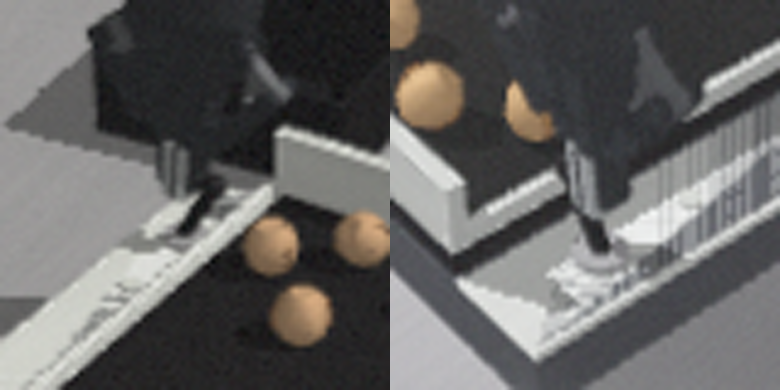

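The crop shows the lever leaning towards the plate, and the 14 N reading means it is at its stop. I'm backing off and rising clear.

Request:
apply_moves:
  targets:
    - [[-0.4,0.05,0,0,-1],[-0.6,0.07,0,0,-1],[-0.6,0.07,0,0,-1],[0,0,0.6,0,-1],[0,0,0.8,0,-1],[0,0,0.8,0,-1],[0,0,0.5,0,-1],[0,0,0,0,-1]]

```text
clock: 22.33
eef_pos: [0.4303, 0.1352, 0.2172]
tool_rot: [0.74, 0.672, -0.023, -0.028]
ft_force: [0.4, -0.2, -0.6]
grip_width: 0.0002
grasp_force: 0.0
```

```bash
python3 - <<'E'
from h import *
for n in('scene','side'):
    p,d,K,T=cam(n);W=cloud(d,K,T);g=(W[...,:2]-C)*1000;gx,gy=g@ex,g@ey;z=W[...,2]
    m=(abs(gx+135)<40)&(abs(gy-101)<22)&(z>.066)&(z<.12)&(p.max(-1)<75)
    for lo,hi in((.07,.082),(.085,.095),(.095,.11)):
        k=m&(z>lo)&(z<hi);print(n,lo,k.sum(),np.median(gx[k]).round(1) if k.any() else'')
    f=np.load(n+'0.npz');x,y=W[...,0],W[...,1]
    for nm,c in(('basket',(513,300)),):pass
    df=cv2.absdiff(p,f['p']).max(-1);cv2.imwrite(f'pics/end_{n}.png',p)
    def blob(W,lo,hi,xr,yr):
        k=(W[...,2]>lo)&(W[...,2]<hi)&(W[...,0]>xr[0])&(W[...,0]<xr[1])&(W[...,1]>yr[0])&(W[...,1]<yr[1]);return k.sum(),W[k].mean(0).round(4) if k.any() else''
    for nm,a in(('bowl',(.035,.065,(.54,.72),(-.46,-.27))),('basket',(.03,.07,(.35,.66),(.24,.5))),('stopper',(.02,.06,(.68,.9),(.15,.35)))):
        print(n,nm,blob(f['W'],*a),blob(W,*a))
    q=(abs(gx)<105)&(abs(gy)<150)&(z>.08)&(z<.104)&(cv2.cvtColor(p,cv2.COLOR_BGR2HSV)[...,1]>70);print('walnut blobs',[s[4] for s in cv2.connectedComponentsWithStats(q.astype(np.uint8))[2][1:] if s[4]>20])
a,b=cv2.imread('pics/end_scene.png'),cv2.imread('pics/end_side.png')
cv2.imwrite('pics/end.png',np.hstack([cv2.resize(a[90:390,90:390],(400,400)),cv2.resize(b[120:420,120:420],(400,400))]))
E
```

```text
scene 0.07 11 -128.8
scene 0.085 8 -119.1
scene 0.095 19 -114.7
scene bowl (np.int64(1011), array([ 0.6619, -0.3601,  0.0495])) (np.int64(1018), array([ 0.6617, -0.3594,  0.0495]))
scene basket (np.int64(983), array([0.4477, 0.3512, 0.0486])) (np.int64(1039), array([0.4428, 0.3496, 0.0488]))
scene stopper (np.int64(77), array([0.6937, 0.2856, 0.0403])) (np.int64(73), array([0.6935, 0.2871, 0.0408]))
walnut blobs [np.int32(88), np.int32(89), np.int32(98), np.int32(98)]
side 0.07 24 -131.6
side 0.085 19 -124.6
side 0.095 36 -119.3
side bowl (np.int64(266), array([ 0.6517, -0.3783,  0.0495])) (np.int64(411), array([ 0.6667, -0.3718,  0.0497]))
side basket (np.int64(2120), array([0.4592, 0.3561, 0.0522])) (np.int64(2123), array([0.4591, 0.3561, 0.0522]))
side stopper (np.int64(187), array([0.7005, 0.212 , 0.0417])) (np.int64(184), array([0.7002, 0.2136, 0.0421]))
walnut blobs [np.int32(122), np.int32(116), np.int32(144), np.int32(127)]
```

View pics/end.png

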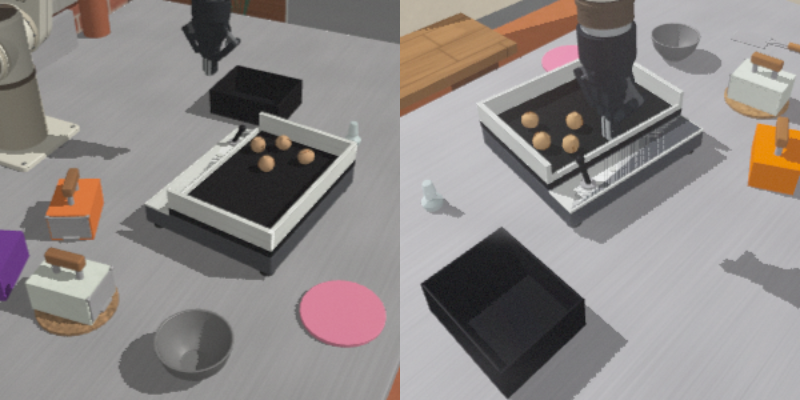

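The final picture shows four walnuts on the plate, the tin upright on the cork mat with its flap shut, and the lever over at griddle x of about -118 mm. The bowl, stopper and basket are where they were.

```bash
python3 -c "
from workcell import order
print(order.job_done())"
```

```text
the job is handed in; nothing more can be done
None
```

The job is done and handed in at about 22 s: all four walnuts are on the plate, the tin is upright with its flap shut and about 2–3 mm off the mat's centre, the switch is fully over, and the bowl, stopper and basket look undisturbed.

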